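# Present a small box to the fixed reader with the sprung shuttle

## Task

Lift the small upright black box out of the near blue bin (the one with a paper roll in it, which stays where it is) and stand it upright in the nest of the scanning shuttle while the shuttle is home; let go of it. Then pull the shuttle out by its upright handle, against its spring, until the shuttle's pointer stands level with the pointer of the reader (the box in front of the middle of the reader head), and finish holding the shuttle still there: do not let go of the handle at the end, the spring would draw it back.

Things in the scene. Friction and masses are not known exactly. Their poses are not given: they have to be found in the camera images.
- adapter: black charger box, 76 mm (its x) x 38 mm (its y) x 62 mm high, with a thin 20 mm stub on top that is not to be gripped (82 mm high in all); stands upright and loose in the bin's -x half with its long side roughly along the bin's y; origin at the centre of its underside, z up. 0.13 to 0.25 kg.
- bin: blue open bin, fixed to the table, 235 (its x) x 200 (its y) mm, 91 mm high, origin at the centre of its underside; inside 224 x 188 mm, floor 5 mm above the table. It holds the box and the paper roll. Another blue box, with a fan, stands further back.
- bin_roll: upright white paper roll, 61 mm diameter, 42 mm high, loose in the bin's +x half; origin at the centre of its underside. It is to stay where it is.
- nest (a point): centre of the inner floor, 30 mm above the table, of the low-walled pocket on the shuttle. Inside 48 mm (x) x 86 mm (y): the box stands in it with its long side along y, either way round; walls 6 mm thick, 18 mm high. It moves with the shuttle. Axes are the fixture's: x points away from the handle, y towards the reader, z up; the shuttle is pulled along -x.
- pull_handle: black upright plate handle on the shuttle, 105 mm from the nest centre on its -x side; 14 mm thick (x), 60 mm wide (y), 66 mm high from its origin, the centre of its foot, 30 mm above the table. Axes as for the nest. Pinch it from above across its thickness and pull along -x.
- shuttle (a joint): travel of the shuttle in m: 0 is home, grows as the handle is pulled along -x; stop at 0.115. A spring always draws it home: about 2.3 N at home, rising 0.45 N per 10 mm. The fixture itself is fixed to the table.
- pointer (a point): tip of the thin steel pointer on the shuttle beside the middle of the nest, 60 mm from its centre on the +y side; moves with the shuttle.
- mark (a point): tip of the thin steel pointer on the foot of the reader, a fixed black head on a post (92 mm high) beside the track on its +y side, in line with the middle of the head. Axes as for the nest. With the shuttle home it lies 50 to 95 mm further along -x than the shuttle's pointer; at the goal the two tips face each other (equal along x), about 2 mm apart.
Things that resemble listed ones, but are neither listed nor needed, are in the scene too. Leave any green or orange look-alike of the adapter alone.

How it is judged:
On the way, in this order (a step that is already met when the one before it is completed fails the run):
1. the box is lifted clear of the bin (height (world z) of adapter above 0.1 m), for 0.1 s.
2. the box stands in the nest, let go, with the shuttle home (x of adapter in the frame of nest between -0.012 and 0.012 m and y of adapter in the frame of nest between -0.012 and 0.012 m and z of adapter in the frame of nest below 0.006 m and angle between adapter's own z axis and vertical below 0.12 rad and contact force between the fingers and adapter below 0.2 N and value of joint shuttle below 0.01 m), for 0.2 s.
At the end, for the whole second after the job is handed in: Through the last second the box stands upright (7 deg) on the nest floor (6 mm), within 12 mm of its centre, untouched by the robot; the pointers are level within 6 mm along the track, the shuttle is still (10 mm/s) and held by the fingers on the handle (over 1 N) (x of adapter in the frame of nest between -0.012 and 0.012 m and y of adapter in the frame of nest between -0.012 and 0.012 m and z of adapter in the frame of nest below 0.006 m and angle between adapter's own z axis and vertical below 0.12 rad and x of pointer in the frame of mark between -0.006 and 0.006 m and velocity of joint shuttle between -0.01 and 0.01 m/s and contact force between the fingers and pull_handle above 1 N and contact force between each of the arm, the fingers and adapter below 0.2 N); the arm keeps its last pose, push and grip.
It fails at once if the paper roll in the bin is moved more than 20 mm or lifted out (distance of bin_roll from where it was at the start of the episode above 0.02 m).
It also fails if it takes over 50 s, if anything falls off the work surface, if the arm or the gripper's body presses on something with over 40 N, if the wrist force passes 120 N, or if a joint passes its speed limit or range.

## Robot

A 7-joint arm with a two-finger parallel gripper is mounted at the origin on a cart in front of the work surface, level with it; the furniture and walls round the work are solid. World frame = base frame: x ahead of the robot, y to its left, z up, the work surface at z = 0. Lengths are in m, angles in rad, forces in N, time in s.
With the tool pointing down it reaches from about 0.425 to 0.925 m from the base axis. Payload 6.8 kg.
Tool frame: the origin (TCP) lies between the finger pads; the fingertips stand 22 mm ahead of it and the grasp point (between the pads) lies 3 mm ahead of it; z points along the fingers, y is the direction in which the jaws open and shut (so a half turn about z gives the same grasp; the last joint's range is limited). The gripper opens to 85 mm and grips with 20 to 120 N. Pads are 22 mm wide; open, the fingers measure 114 mm over their backs; the gripper's body (76 mm by 85 mm) begins 54 mm behind the grasp point. The pads swing forward as they close: fully open they stand 13 mm farther back than shut.
Start: joints at [1.166, 0.477, 0.022, 1.555, -0.011, 1.109, -0.083], TCP at [0.197, -0.646, 0.253] pointing down, gripper open.
Joint ranges: [-2.96, 2.96], [-0.34, 2.1], [-1.41, 1.46], [0.24, 2.44], [-1.37, 4.51], [0.17, 1.92], [-2.96, 2.96]. Speed limits (rad/s): [2.39, 2.39, 3.14, 3.14, 3.14, 3.14, 3.14].

## Interface

Orientations are given as a unit quaternion [w, x, y, z].
In Python, from station import bot gives the robot as it stands. The module is installed in compiled form; this text tells all that it offers.
- The arm moves only by the tool drive_tool, never from a script. Its argument "series" is one flat list of numbers, 7 for each row, row after row: the opening, from -1 (shut) to 1 (fully open), then the shift along the tool's x, y, z in mm, then the turn, a rotation vector about the tool's x, y, z in rad. In form: [jaw, x, y, z, wx, wy, wz, jaw, x, y, z, wx, wy, wz, ...]. A call has 1 to 12 rows; each row shifts and turns the commanded pose from where the row before left it, along the tool's axes as they then stand; what a row does not reach is not made up. A row lasts 1/8 s, in which the tool goes at most 62.5 mm and 10.7 degrees, less where a joint would pass 70% of its speed; a pose out of reach is approached as far as the arm can. A call with a gripper value outside its range is refused whole. The fingers move at their own pace and stop on an object; "force" is the grip in N (left out, the last holds). Time passes only in rows, so rows that do not move let the fingers close. It gives the time, the measured TCP pose, the force and the opening at its end, in the units of the state.
- bot.get_obs(): the state, without advancing time (a new reading comes with each control period).
- bot.read_camera(name): name is "scene" or "top" or "wrist"; returns a dict with "pixels" (480x640x3 uint8, blue, green, red), "camera_matrix" (3x3 intrinsics, pixels), "rvec" (rotation vector, rad) and "tvec" (3), from world to camera coordinates, as OpenCV has them. Camera axes: x right, y down, z forward; pixel columns grow to the right and rows downward; lengths in m; the calibration is good to about 2 mm. A picture is of the moment at which its call begins. There is no depth.
- bot.hand_in(): hands the job in, once; it reports no verdict.
The state is a dict: "t": time; "q": joint angles; "joint_vel": joint speeds; "joint_torque": joint torques, N m; "eef_pos": TCP position; "tool_rot": TCP orientation; "contact_force": force on the tool from outside, world axes, zero at the start; "torque": the same for the moment, N m; "gripper_width": opening from 0.0 (shut) to 1.0 (fully open).
Only numpy, scipy, OpenCV 4.12 (cv2) and the standard library are available. Lean on these libraries where they do the work, as an engineer would, in place of code of your own. Each camera call takes 0.05 s, during which the arm holds its last target. There are 200 camera calls.

## Working session

There is one attempt and no reset: what is moved stays moved. The work goes in short steps, Python scripts to look and compute and a tool call to move; the robot and the scene stay as the last step left them, time stands still between calls to the robot, and variables do not carry over. Pictures are saved under pics/ and viewed, about 8 in all and at most 12, crops included, and the job is handed in when it is done.

Besides the shell and the picture viewer there is one more tool, called after ">>>" as name(argument=value, ...) on one line, values as JSON. drive_tool: Moves the arm, as the interface text tells. Its arguments: {"type":"object","properties":{"series":{"type":"array"},"force":{"type":"number"}},"required":["series"]}

```bash
mkdir -p pics
cat > h.py <<'E'
import numpy as np, cv2
from station import bot
def cam(n,save=None):
    c=bot.read_camera(n); c={k:np.array(v) for k,v in c.items()}
    if save: cv2.imwrite(f'pics/{save}.png',c['pixels'])
    return c
def ray(c,u,v,z):
    R=cv2.Rodrigues(c['rvec'])[0]; o=-R.T@c['tvec'].ravel()
    d=R.T@np.linalg.inv(c['camera_matrix'])@np.array([u,v,1.])
    return o+d*(z-o[2])/d[2]
def proj(c,p):
    return cv2.projectPoints(np.array(p,float).reshape(-1,1,3),c['rvec'],c['tvec'],c['camera_matrix'],None)[0].reshape(-1,2)
E
python3 - <<'E'
from h import *
for n in ('scene','top'):
    c=cam(n,n); R=cv2.Rodrigues(c['rvec'])[0]; print(n,-R.T@c['tvec'].ravel(),R[2],c['camera_matrix'][0,0])
print(bot.get_obs())
E
```

```text
scene [-0.05996908 -0.48904322  0.3999762 ] [ 0.72464843  0.55938542 -0.40245822] 474.72658163172156
top [ 0.42421646 -0.01722559  1.13856892] [ 0.1012811   0.02513768 -0.99454021] 584.3699417397073
{'t': 0.1, 'q': array([ 1.16589764,  0.47771662,  0.02234375,  1.55637229, -0.01146916,
        1.10931869, -0.08311777]), 'joint_vel': array([ 0.00046479, -0.00229691, -0.00047401, -0.0024309 , -0.00059198,
       -0.00114188,  0.00105314]), 'joint_torque': array([ 4.64592522e-03, -5.97762394e+01,  1.61401045e+00, -2.81951523e+01,
        1.28311422e-02,  5.05822143e-03,  1.08187839e-05]), 'eef_pos': array([ 0.19724214, -0.64500138,  0.25241518]), 'tool_rot': array([-8.19559084e-04,  9.89007562e-01,  1.47862541e-01, -1.98947922e-04]), 'contact_force': array([0.36064131, 0.41809365, 0.22781042]), 'torque': array([-0.03863534, -0.02775282,  0.02628208]), 'gripper_width': 0.9997788067116791}
```

View pics/top.png

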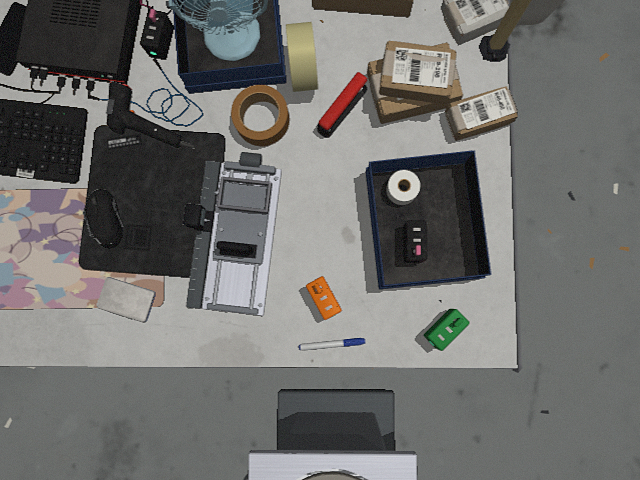

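View pics/scene.png

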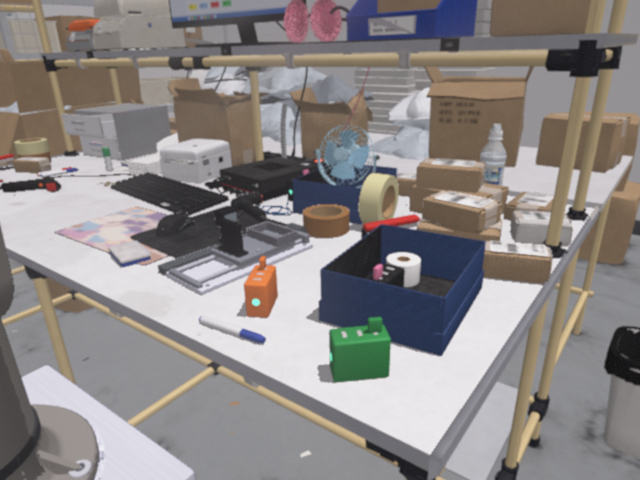

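Top view: the near blue bin is at (430,220), with the roll at (403,187) and a black box at (411,242). The fixture is at (240,240), with its handle at (237,248), nest at about (245,195) and reader at (198,217). The other candidates are orange (323,298), green (447,329) and a black box by the fan at (155,33). Only (411,242) is black and in the near bin with the roll. I'll enlarge it to confirm.

Run:
```python
from h import *
im=cv2.imread('pics/top.png')
a=cv2.resize(im[145:295,360:495],None,fx=3,fy=3,interpolation=cv2.INTER_CUBIC)
b=cv2.resize(im[145:320,180:290],None,fx=3.4,fy=3.4,interpolation=cv2.INTER_CUBIC)
a=cv2.convertScaleAbs(a,alpha=1.6,beta=15)
H=max(a.shape[0],b.shape[0]); o=np.zeros((H,a.shape[1]+b.shape[1],3),np.uint8); o[:a.shape[0],:a.shape[1]]=a; o[:b.shape[0],a.shape[1]:]=b
cv2.imwrite('pics/crop1.png',o); print(o.shape,a.shape)
```

```text
(595, 779, 3) (450, 405, 3)
```

View pics/crop1.png

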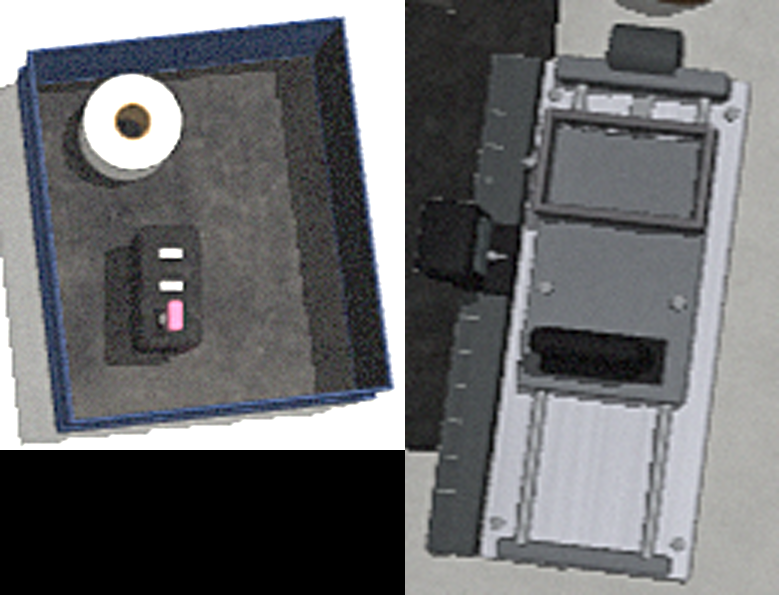

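The crop confirms it: a black box with a pink stub, standing at about (412,241), with the roll beside it. Its long side looks to run along the bin's 235 mm side, so I'll trust the picture here over the text. Next I compute coarse positions.

Run:
```python
from h import *
c=cam('top')
A=lambda x,y,z:ray(c,360+x/3,145+y/3,z)
B=lambda x,y,z:ray(c,180+(x-405)/3.4,145+y/3.4,z)
r=lambda *a:print(*[np.round(np.array(x)*1000,0) if np.ndim(x) else round(float(x),3) for x in a])
rim=np.array([A(27,50,.091),A(345,18,.091),A(392,388,.091),A(62,432,.091)])
r('rim',*rim,rim.mean(0),np.linalg.norm(rim-np.roll(rim,1,0),axis=1))
r('adapter c,labels',A(173,290,.067),A(171,253,.067),A(171,286,.067),'roll',A(132,120,.047))
n=np.array([B(547,110,.048),B(718,127,.048),B(703,230,.048),B(530,213,.048)])
r('nest',*n,n.mean(0),np.linalg.norm(n-np.roll(n,1,0),axis=1))
h=[B(530,332,.096),B(664,344,.096)]; r('handle top far edge',*h)
rod=[B(543,390,.02),B(523,545,.02)]; d=rod[0]-rod[1]; r('rod yaw',np.arctan2(d[1],d[0]))
rod=[B(664,405,.02),B(650,555,.02)]; d=rod[0]-rod[1]; r('rod yaw',np.arctan2(d[1],d[0]))
d=n[0]-n[1];r('nest y yaw',np.arctan2(d[1],d[0])-np.pi/2); d=n[3]-n[2];r(np.arctan2(d[1],d[0])-np.pi/2)
r('pointer,mark',B(528,162,.04),B(500,256,.04))
R=cv2.Rodrigues(np.zeros(3))[0]
from scipy.spatial.transform import Rotation as Ro
o=bot.get_obs(); q=o['tool_rot']; M=Ro.from_quat([*q[1:],q[0]]).as_matrix(); print(M.round(3),o['eef_pos'])
w=cam('wrist'); Rw=cv2.Rodrigues(w['rvec'])[0]; print(M.T@(-Rw.T@w['tvec'].ravel()-o['eef_pos']),(Rw@M).round(2),w['camera_matrix'][0,0])
```

```text
Traceback (most recent call last):
ValueError: could not convert string to float: 'rim'
```

Run:
```python
from h import *
np.set_printoptions(suppress=True,precision=3)
c=cam('top')
A=lambda x,y,z:ray(c,360+x/3,145+y/3,z)
B=lambda x,y,z:ray(c,180+(x-405)/3.4,145+y/3.4,z)
r=print
rim=np.array([A(27,50,.091),A(345,18,.091),A(392,388,.091),A(62,432,.091)])
r('rim',*rim,rim.mean(0),np.linalg.norm(rim-np.roll(rim,1,0),axis=1))
r('adapter c,labels',A(173,290,.067),A(171,253,.067),A(171,286,.067),'roll',A(132,120,.047))
n=np.array([B(547,110,.048),B(718,127,.048),B(703,230,.048),B(530,213,.048)])
r('nest',*n,n.mean(0),np.linalg.norm(n-np.roll(n,1,0),axis=1))
h=[B(530,332,.096),B(664,344,.096)]; r('handle top far edge',*h)
rod=[B(543,390,.02),B(523,545,.02)]; d=rod[0]-rod[1]; r('rod yaw',np.arctan2(d[1],d[0]))
rod=[B(664,405,.02),B(650,555,.02)]; d=rod[0]-rod[1]; r('rod yaw',np.arctan2(d[1],d[0]))
d=n[0]-n[1];r('nest y yaw',np.arctan2(d[1],d[0])-np.pi/2); d=n[3]-n[2];r(np.arctan2(d[1],d[0])-np.pi/2)
r('pointer,mark',B(528,162,.04),B(500,256,.04))
from scipy.spatial.transform import Rotation as Ro
o=bot.get_obs(); q=o['tool_rot']; M=Ro.from_quat([*q[1:],q[0]]).as_matrix(); print(M.round(3),o['eef_pos'])
w=cam('wrist'); Rw=cv2.Rodrigues(w['rvec'])[0]; print(M.T@(-Rw.T@w['tvec'].ravel()-o['eef_pos']),(Rw@M).round(2),w['camera_matrix'][0,0])
```

```text
rim [ 0.688 -0.069  0.091] [ 0.707 -0.262  0.091] [ 0.482 -0.284  0.091] [ 0.456 -0.088  0.091] [ 0.583 -0.176  0.091] [0.233 0.194 0.226 0.198]
adapter c,labels [ 0.544 -0.158  0.067] [ 0.566 -0.158  0.067] [ 0.546 -0.157  0.067] roll [ 0.654 -0.137  0.047]
nest [0.67  0.21  0.048] [0.66  0.113 0.048] [0.602 0.121 0.048] [0.612 0.218 0.048] [0.636 0.165 0.048] [0.059 0.097 0.059 0.097]
handle top far edge [0.54  0.206 0.096] [0.533 0.135 0.096]
rod yaw -0.11055477935009626
rod yaw -0.08119226558803874
nest y yaw -0.10584364095554166
-0.10281294611470515
pointer,mark [0.642 0.221 0.04 ] [0.589 0.236 0.04 ]
[[ 0.956  0.293 -0.   ]
 [ 0.293 -0.956  0.001]
 [-0.    -0.001 -1.   ]] [ 0.197 -0.645  0.253]
[ 0.073  0.002 -0.12 ] [[-0.    1.    0.  ]
 [-0.96 -0.   -0.29]
 [-0.29 -0.    0.96]] 398.35758427689416
```

>>> drive_tool(series=[1,40,-30,0,0,0,0,1,40,-30,0,0,0,0,1,40,-30,0,0,0,0,1,40,-30,0,0,0,0,1,40,-30,0,0,0,0,1,40,-30,0,0,0,0,1,40,-30,0,0,0,0,1,40,-31,0,0,0,0,1,40,-31,0,0,0,0,1,40,-31,0,0,0,0,1,40,-30,0,0,0,0,1,36,-30,0,0,0,0])

```text
t: 1.75
eef_pos: [0.5473, -0.1577, 0.2534]
tool_rot: [0.0, 0.989, 0.148, 0.0]
contact_force: [-0.3, -0.8, -0.6]
gripper_width: 1.002
```

>>> drive_tool(series=[1,0,0,0,0,0,0.11,1,0,0,0,0,0,0.11,1,0,0,0,0,0,0,1,0,0,0,0,0,0])

```text
t: 2.25
eef_pos: [0.5464, -0.1593, 0.2533]
tool_rot: [0.0, 0.999, 0.039, -0.0]
contact_force: [-0.6, 0.1, 1.4]
gripper_width: 0.995
```

Run:
```python
from h import *
c=cam('wrist'); cv2.imwrite('pics/w1.png',cv2.convertScaleAbs(c['pixels'],alpha=1.5,beta=10)); np.savez('w1.npz',**c)
o=bot.get_obs(); print(o['eef_pos'],o['tool_rot'],o['q'],o['t'])
print(proj(c,[[.546,-.158,.067]]))
```

```text
[ 0.54637654 -0.15928405  0.25330219] [-6.09474704e-06  9.99235372e-01  3.90982183e-02  4.49590265e-06] [ 0.33705946  0.31351957 -0.2013451   1.80254972  0.07187877  1.03259337
 -1.38418662] 2.3
[[314.15915694 210.80853285]]
```

View pics/w1.png

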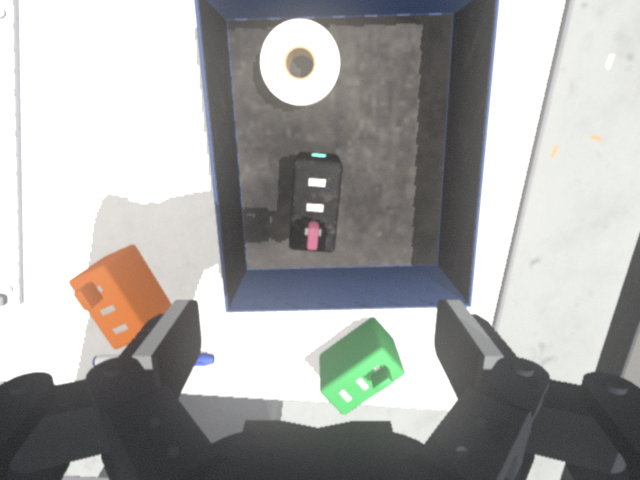

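The wrist view shows the box at (315,207). The top face runs from about (296,163)/(341,163) to (290,248)/(335,250), with the stub at (313,236) and the roll at (300,62), about 100 px away.

Run:
```python
from h import *
np.set_printoptions(suppress=True,precision=4)
c=np.load('w1.npz')
p=np.array([ray(c,u,v,.067) for u,v in [(296,163),(341,163),(335,250),(290,249)]])
print(p,p.mean(0),np.linalg.norm(p-np.roll(p,1,0),axis=1))
for a,b in((3,0),(2,1)): d=p[b]-p[a]; print('yaw',np.arctan2(d[1],d[0]))
l=[ray(c,317,183,.067),ray(c,315,208,.067)]; print(l)
# edge profile for precise side edges
g=cv2.cvtColor(c['pixels'],cv2.COLOR_BGR2GRAY)
for v in(175,195,225,): print(v,g[v,282:350:2])
print(g[150:175:1,305],g[240:260,325])
```

```text
[[ 0.5822 -0.1414  0.067 ]
 [ 0.5849 -0.1756  0.067 ]
 [ 0.5147 -0.1774  0.067 ]
 [ 0.5127 -0.1409  0.067 ]] [ 0.5486 -0.1588  0.067 ] [0.0695 0.0343 0.0702 0.0366]
yaw -0.0071430505395681295
yaw 0.02580236504681465
[array([ 0.5682, -0.1585,  0.067 ]), array([ 0.5483, -0.1585,  0.067 ])]
175 [41 39 38 38 41 37 39 46 50 51 53 52 55 55 52 51 56 58 55 51 55 52 56 56
 55 59 57 55 53 45 60 64 66 65]
195 [38 39 37 36 40 38 48 50 49 48 49 48 49 49 52 62 64 56 58 58 63 64 65 66
 66 64 63 61 49 62 71 67 66 62]
225 [45 43 46 45 35 35 33 37 33 34 32 37 36 59 81 83 84 83 69 34 33 41 53 59
 64 55 47 50 74 74 72 73 72 72]
[61 53 44 37 38 37 35 39 41 46 48 52 52 54 56 56 50 51 51 49 52 52 54 53
 51] [45 46 47 48 47 43 43 44 48 48 46 51 64 73 75 76 76 77 77 76]
```

>>> drive_tool(series=[1,1,0,20,0,0,0.07,1,0,0,40,0,0,0,1,0,0,40,0,0,0,1,0,0,40,0,0,0,1,0,0,30,0,0,0,1,0,0,20,0,0,0,1,0,0,13,0,0,0,1,0,0,0,0,0,0], force=50)

```text
t: 3.3
eef_pos: [0.5479, -0.1612, 0.0503]
tool_rot: [0.001, 1.0, 0.003, 0.0]
contact_force: [-1.2, -4.1, 1.7]
gripper_width: 0.998
```

>>> drive_tool(series=[-1,0,0,0,0,0,0,-1,0,0,0,0,0,0,-1,0,0,0,0,0,0,-1,0,0,0,0,0,0,-1,0,0,0,0,0,0,-1,0,0,0,0,0,0,-1,0,0,0,0,0,0], force=50)

```text
t: 4.18
eef_pos: [0.5478, -0.1586, 0.0506]
tool_rot: [-0.0, 1.0, 0.004, 0.0]
contact_force: [-1.8, 2.8, 5.3]
gripper_width: 0.442
```

>>> drive_tool(series=[-1,0,0,-20,0,0,0,-1,0,0,-40,0,0,0,-1,0,0,-40,0,0,0,-1,0,0,-40,0,0,0,-1,0,0,-40,0,0,0,-1,0,0,-20,0,0,0,-1,0,0,0,0,0,0])

```text
t: 5.05
eef_pos: [0.548, -0.1595, 0.2513]
tool_rot: [0.0, 1.0, 0.003, 0.001]
contact_force: [0.6, 0.2, -2.7]
gripper_width: 0.442
```

>>> drive_tool(series=[-1,5,-15,0,0,0,0,-1,9,-34,0,0,0,0,-1,9,-34,0,0,0,0,-1,9,-34,0,0,0,0,-1,9,-34,0,0,0,0,-1,9,-34,0,0,0,0,-1,9,-34,0,0,0,0,-1,9,-34,0,0,0,0,-1,9,-34,0,0,0,0,-1,8,-24,0,0,0,0,-1,5,-12,0,0,0,0,-1,0,0,0,0,0,0])

```text
t: 6.55
eef_pos: [0.6352, 0.1649, 0.2496]
tool_rot: [0.0, 1.0, 0.004, -0.0]
contact_force: [-0.6, -0.3, -1.3]
gripper_width: 0.439
```

>>> drive_tool(series=[-1,0,0,0,0,0,-0.1,-1,0,0,0,0,0,-0.15,-1,0,0,0,0,0,-0.15,-1,0,0,0,0,0,-0.15,-1,0,0,0,0,0,-0.15,-1,0,0,0,0,0,-0.15,-1,0,0,0,0,0,-0.15,-1,0,0,0,0,0,-0.15,-1,0,0,0,0,0,-0.15,-1,0,0,0,0,0,-0.1,-1,0,0,0,0,0,-0.06,-1,0,0,0,0,0,0])

```text
t: 8.05
eef_pos: [0.6354, 0.1623, 0.2501]
tool_rot: [0.0, 0.744, 0.668, -0.001]
contact_force: [-0.1, -0.8, -1.5]
gripper_width: 0.435
```

Run:
```python
from h import *
c=cam('wrist','w2'); np.savez('w2.npz',**c)
o=bot.get_obs(); print(o['eef_pos'],o['tool_rot'],o['q'],o['t'],o['gripper_width'])
q=o['tool_rot']; print('yaw',2*np.arctan2(q[2],q[1]))
```

```text
[0.63538448 0.16270778 0.25015673] [ 3.47396460e-04  7.44054321e-01  6.68118897e-01 -4.30700661e-04] [ 0.07142154  0.51552178 -0.59473546  1.57486074  0.30885378  1.14704224
 -0.69859194] 8.1 0.4385641915439533
yaw 1.4633557349549449
```

View pics/w2.png

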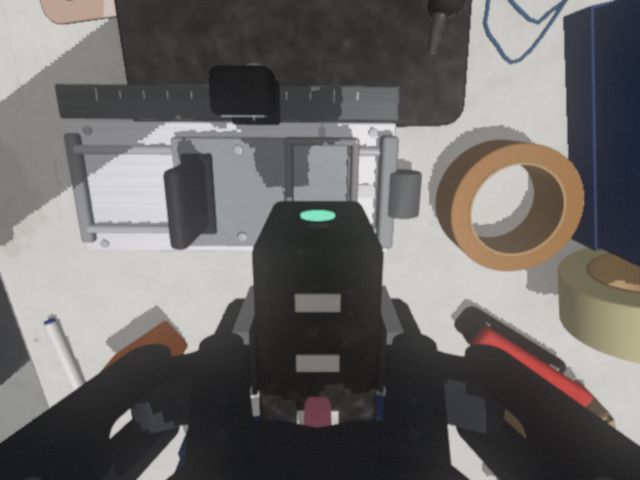

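The box hangs square between the jaws: LED at (318,215), labels at (318,302) and (318,363). The nest is visible beyond it, with walls at u≈290 and 355 and its far wall at v≈142. The handle is at (190,200) and the reader at (245,90).

Run:
```python
from h import *
np.set_printoptions(suppress=True,precision=4)
c=np.load('w2.npz')
tcp=np.array([.6354,.1627,.2502]); y=1.4634; tx=np.array([np.cos(y),np.sin(y),0]); ty=np.array([np.sin(y),-np.cos(y),0])
for n,uv in dict(lab1=(318,302),lab2=(318,363)).items():
    d=ray(c,*uv,tcp[2]+.0164)-tcp; print(n,'tool xy',d@tx,d@ty)
im=c['pixels']; cr=cv2.resize(im[60:255,150:420],None,fx=2.9,fy=2.9,interpolation=cv2.INTER_CUBIC); cv2.imwrite('pics/crop2.png',cr)
```

```text
lab1 tool xy 0.019502947082306626 0.0012700901004539069
lab2 tool xy -0.0006340529194774565 0.001278216574287043
```

View pics/crop2.png

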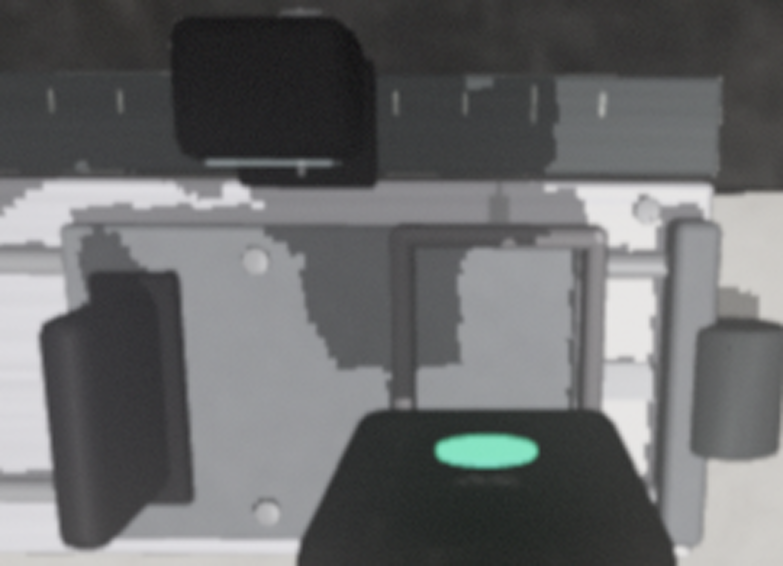

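Run:
```python
from h import *
np.set_printoptions(suppress=True,precision=4)
c=np.load('w2.npz'); B=lambda u,v,z:ray(c,150+u/2.9,60+v/2.9,z)
a,b=B(390,227,.048),B(607,230,.048); d=b-a; yf=np.arctan2(d[1],d[0]); print(a,b,np.linalg.norm(d),yf)
for f in (yf,-.105):
    fx=np.array([np.cos(f),np.sin(f),0]); fy=np.array([-np.sin(f),np.cos(f),0])
    n=(a+b)/2-.049*fy; print('nest',n)
y=1.4634; tx=np.array([np.cos(y),np.sin(y),0]); ty=np.array([np.sin(y),-np.cos(y),0]); tcp=np.array([.6354,.1627,.2502])
print('tool move',(n-tcp)@tx,(n-tcp)@ty)
for u in((499,222),(302,172)):
  for z in(.03,.04,.05): p=B(*u,z)-n; print(u,z,p@fx,p@fy)
t,bb=B(175,273,.096),B(40,320,.096)
print(c and (B(42,325,.096)-n)@fx,(B(90,300,.096)-n)@fx, (B(90,300,.096)-n)@fy)
```

```text
[0.6161 0.2173 0.048 ] [0.6746 0.2102 0.048 ] 0.058966817646554794 -0.12083672469367415
nest [0.6394 0.1651 0.048 ]
nest [0.6402 0.165  0.048 ]
tool move 0.0028497151877407132 0.004528471367565658
(499, 222) 0.03 0.0003098375888730878 0.04973894119534016
(499, 222) 0.04 0.00020797841610692888 0.05028377236193508
(499, 222) 0.05 0.00010611924334087923 0.050828603528530004
(302, 172) 0.03 -0.05547073501374159 0.06365443392820369
(302, 172) 0.04 -0.0539311215726892 0.06378976947359886
(302, 172) 0.05 -0.05239150813163693 0.06392510501899402
-0.10855344654525569 -0.09659363748348158 0.03568690946756503
```

>>> drive_tool(series=[-1,3,3,10,0,0,0,-1,0,0,30,0,0,0,-1,0,0,30,0,0,0,-1,0,0,30,0,0,0,-1,0,0,30,0,0,0,-1,0,0,15,0,0,0,-1,0,0,5,0,0,0,-1,0,0,0,0,0,0])

```text
t: 9.1
eef_pos: [0.639, 0.1674, 0.1008]
tool_rot: [0.0, 0.743, 0.669, 0.0]
contact_force: [0.2, 0.2, -0.9]
gripper_width: 0.437
```

Run:
```python
from h import *
o=bot.get_obs(); print(o['eef_pos'],o['contact_force'])
t=cam('top'); s=cam('scene')
a=cv2.resize(t['pixels'][150:260,195:290],None,fx=4.5,fy=4.5,interpolation=cv2.INTER_CUBIC)
b=cv2.resize(s['pixels'][170:295,150:320],None,fx=2.1,fy=2.1,interpolation=cv2.INTER_CUBIC)
H=max(a.shape[0],b.shape[0]); O=np.zeros((H,a.shape[1]+b.shape[1],3),np.uint8); O[:a.shape[0],:a.shape[1]]=a; O[:b.shape[0],a.shape[1]:]=b
cv2.imwrite('pics/crop3.png',O); print(O.shape)
```

```text
[0.63896911 0.16741256 0.10076804] [ 0.24252104  0.22597376 -0.90040708]
(495, 785, 3)
```

View pics/crop3.png

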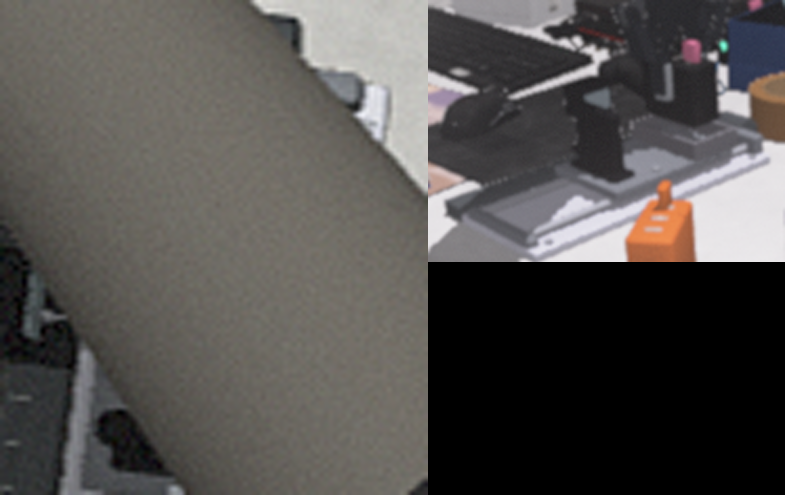

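The scene view shows the box hanging over the nest at (690,120) in the crop. The arm blocks the top view. I'll descend slowly and watch the force.

>>> drive_tool(series=[-1,-1,0,4,0,0,0,-1,0,0,5,0,0,0,-1,0,0,4,0,0,0,-1,0,0,3,0,0,0,-1,0,0,0,0,0,0])

```text
t: 9.82
eef_pos: [0.6382, 0.1661, 0.0839]
tool_rot: [-0.0, 0.743, 0.669, -0.0]
contact_force: [-0.7, -0.5, -1.1]
gripper_width: 0.436
```

>>> drive_tool(series=[-1,0,0,3,0,0,0,-1,0,0,3,0,0,0,-1,0,0,2,0,0,0,-1,0,0,0,0,0,0])

```text
t: 10.32
eef_pos: [0.6383, 0.1661, 0.076]
tool_rot: [-0.0, 0.743, 0.669, -0.0]
contact_force: [0.8, 0.3, -1.7]
gripper_width: 0.439
```

>>> drive_tool(series=[-1,0,0,1,0,0,0,0.2,0,0,0,0,0,0,0.6,0,0,0,0,0,0,0.6,0,0,0,0,0,0,0.6,0,0,0,0,0,0,0.6,0,0,0,0,0,0])

```text
t: 11.08
eef_pos: [0.6385, 0.1662, 0.0753]
tool_rot: [0.0, 0.743, 0.669, 0.0]
contact_force: [-0.0, -0.3, 0.7]
gripper_width: 0.802
```

>>> drive_tool(series=[0.6,0,0,-10,0,0,0,0.6,0,0,-30,0,0,0,0.6,0,0,-40,0,0,0,0.6,0,0,-40,0,0,0,0.6,0,0,-30,0,0,0,0.6,0,0,0,0,0,0])

```text
t: 11.82
eef_pos: [0.6399, 0.1671, 0.2291]
tool_rot: [0.001, 0.743, 0.669, 0.003]
contact_force: [0.4, 0.3, -0.2]
gripper_width: 0.801
```

Run:
```python
from h import *
o=bot.get_obs(); print(o['eef_pos'],o['tool_rot'],o['gripper_width'])
c=cam('wrist','w3'); np.savez('w3.npz',**c); s=cam('scene')
cr=cv2.resize(c['pixels'][60:400,140:480],None,fx=1.5,fy=1.5,interpolation=cv2.INTER_CUBIC)
b=cv2.resize(s['pixels'][170:295,180:310],None,fx=2.2,fy=2.2,interpolation=cv2.INTER_CUBIC)
O=np.zeros((cr.shape[0],cr.shape[1]+b.shape[1],3),np.uint8); O[:,:cr.shape[1]]=cv2.convertScaleAbs(cr,alpha=1.3); O[:b.shape[0],cr.shape[1]:]=b
cv2.imwrite('pics/crop4.png',O); print(O.shape,proj(c,[[.6385,.165,.092],[.532,.176,.096]]))
```

```text
[0.63989689 0.16712288 0.22913943] [0.00129184 0.74289164 0.66940474 0.00276382] 0.8008837180019384
(510, 796, 3) [[313.17014419 228.65724801]
 [150.98185276 230.74723691]]
```

View pics/crop4.png

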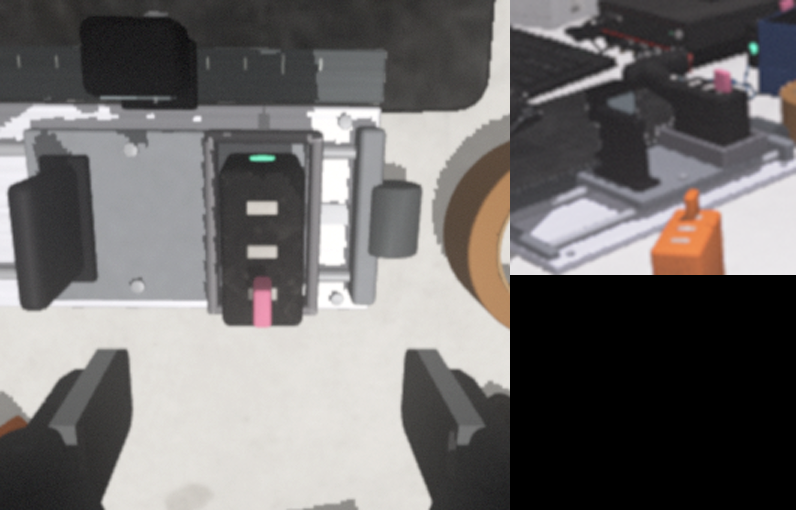

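The box stands upright in the nest: labels at (262,207) and (262,252), with all walls visible round it at u 206 to 320. The shuttle is still home. Next is the handle.

>>> drive_tool(series=[0.4,-2,-16,0,0,0,0,0.4,0,-30,0,0,0,0,0.4,0,-30,0,0,0,0,0.4,0,-20,0,0,0,0,0.4,0,-10,0,0,0,0,0.4,0,0,0,0,0,0,0.4,0,0,0,0,0,0])

```text
t: 12.8
eef_pos: [0.5336, 0.1749, 0.2251]
tool_rot: [-0.0, 0.743, 0.669, 0.0]
contact_force: [0.5, 0.2, -0.0]
gripper_width: 0.701
```

Run:
```python
from h import *
o=bot.get_obs(); print(o['eef_pos'],o['tool_rot'],o['gripper_width'])
c=cam('wrist','w4'); np.savez('w4.npz',**c)
print(proj(c,[[.534,.176,.096],[.6385,.165,.092]]))
cv2.imwrite('pics/crop5.png',cv2.resize(c['pixels'][60:330,180:540],None,fx=2.2,fy=2.2,interpolation=cv2.INTER_CUBIC))
```

```text
[0.53355515 0.17491524 0.22507055] [-2.41897459e-05  7.43147258e-01  6.69127902e-01  5.79653380e-05] 0.7012807347977881
[[316.48536186 226.6316915 ]
 [476.0893115  224.98983462]]
```

View pics/crop5.png

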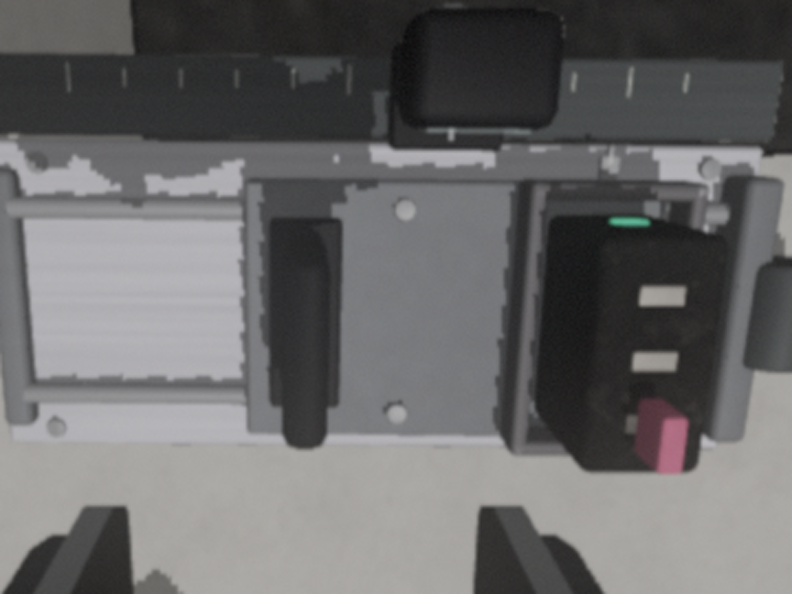

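The handle is centred between the jaws at (305,350). The shuttle pointer is at (611,160), the reader pointer at (451,135).

>>> drive_tool(series=[0.4,0,1,20,0,0,0,0.4,0,0,35,0,0,0,0.4,0,0,35,0,0,0,0.4,0,0,30,0,0,0,0.4,0,0,17,0,0,0,0.4,0,0,10,0,0,0,0.4,0,0,0,0,0,0])

```text
t: 13.72
eef_pos: [0.5338, 0.1751, 0.078]
tool_rot: [-0.0, 0.743, 0.669, -0.0]
contact_force: [-0.2, 0.9, -0.4]
gripper_width: 0.704
```

>>> drive_tool(series=[-1,0,0,0,0,0,0,-1,0,0,0,0,0,0,-1,0,0,0,0,0,0,-1,0,0,0,0,0,0,-1,0,0,0,0,0,0,-1,0,0,0,0,0,0,-1,0,0,0,0,0,0,-1,0,0,0,0,0,0], force=60)

```text
t: 14.72
eef_pos: [0.5343, 0.1752, 0.0791]
tool_rot: [0.0, 0.743, 0.669, 0.0]
contact_force: [-0.8, -0.5, 7.1]
gripper_width: 0.156
```

Run:
```python
from h import *
c=np.load('w4.npz'); B=lambda u,v,z:ray(c,180+u/2.2,60+v/2.2,z)
f=-.105; fx=np.array([np.cos(f),np.sin(f),0]); fy=np.array([-np.sin(f),np.cos(f),0])
for z in(.02,.03,.04,.05): d=B(611,163,z)-B(451,139,z); print(z,d@fx,d@fy,(B(611,163,z)-[.6385,.165,0])@fy)
print(bot.get_obs()['eef_pos'])
```

```text
0.02 0.05803332955703353 -0.008346171843864669 0.054781678723169906
0.03 0.056247099780016414 -0.00808928186727011 0.0552538514227963
0.04 0.05446087000299941 -0.007832391890675512 0.0557260241224227
0.05 0.052674640225982394 -0.007575501914080914 0.05619819682204911
[0.53429373 0.17520039 0.07914687]
```

>>> drive_tool(series=[-1,0,-2,0,0,0,0,-1,0,-4,0,0,0,0,-1,0,-6,0,0,0,0,-1,0,-8,0,0,0,0,-1,0,-8,0,0,0,0,-1,0,-8,0,0,0,0,-1,0,-8,0,0,0,0,-1,0,-6,0,0,0,0,-1,0,-3,0,0,0,0,-1,0,-2,0,0,0,0,-1,0,0,0,0,0,0,-1,0,0,0,0,0,0])

```text
t: 16.23
eef_pos: [0.4804, 0.1813, 0.0791]
tool_rot: [0.0, 0.743, 0.669, 0.001]
contact_force: [4.4, 0.3, 6.0]
gripper_width: 0.154
```

Run:
```python
from h import *
o=bot.get_obs(); print(o['eef_pos'],o['tool_rot'],o['gripper_width'],o['contact_force'])
c=cam('wrist','w5'); np.savez('w5.npz',**c); s=cam('scene'); t=cam('top')
p=proj(c,[[.584,.236,.035]])[0]; print(p)
b=cv2.resize(s['pixels'][170:295,150:310],None,fx=2.4,fy=2.4,interpolation=cv2.INTER_CUBIC)
u0=int(np.clip(p[0]-66,0,508)); v0=int(np.clip(p[1]-60,0,330))
a=cv2.resize(c['pixels'][v0:v0+150,u0:u0+132],None,fx=3,fy=3,interpolation=cv2.INTER_CUBIC)
d=cv2.resize(t['pixels'][190:240,190:270],None,fx=4.8,fy=4.8,interpolation=cv2.INTER_CUBIC)
O=np.zeros((560,396+384,3),np.uint8); O[:450,:396]=a; O[:300,396:]=b; O[310:550,396:]=d
cv2.imwrite('pics/crop6.png',O); print(u0,v0)
```

```text
[0.48040076 0.18132603 0.07909802] [4.49200298e-04 7.43131725e-01 6.69143408e-01 1.46177063e-03] 0.15429845023742758 [4.41667701 0.32619545 6.03381722]
[558.21474378 129.96950716]
492 69
```

View pics/crop6.png

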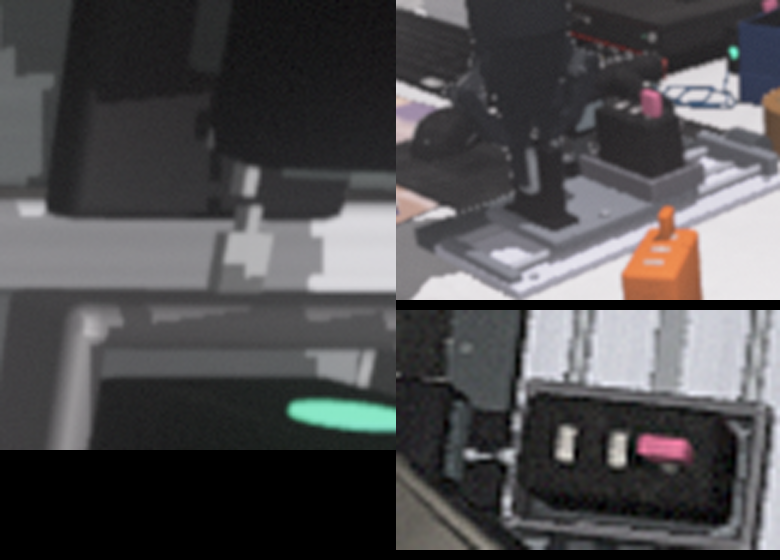

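Run:
```python
from h import *
c=np.load('w5.npz'); B=lambda u,v,z:ray(c,492+u/3,69+v/3,z)
f=-.105; fx=np.array([np.cos(f),np.sin(f),0]); fy=np.array([-np.sin(f),np.cos(f),0])
for z in(.03,.04): d=B(254,208,z)-B(247,193,z); print(z,'pointer-mark x,y',d@fx,d@fy)
t=cam('top'); T=lambda u,v:ray(t,190+(u-396)/4.8,190+(v-310)/4.8,.04)
d=T(505,456)-T(472,455); print('top',d@fx,d@fy)
print(bot.get_obs()['joint_vel'].round(4))
```

```text
0.03 pointer-mark x,y 0.0013350845029326416 -0.0020113541977678467
0.04 pointer-mark x,y 0.0012560958672048481 -0.001892354895702733
top 0.0009338936847623979 -0.013178469165442809
[ 0.001   0.0008 -0.0007  0.0012  0.0012 -0.0005 -0.    ]
```

Both views put the pointer about 1 mm short, with a 2 mm tip gap as stated. I'll pull 1 mm more, let it settle and hand in.

>>> drive_tool(series=[-1,0,-1,0,0,0,0,-1,0,0,0,0,0,0,-1,0,0,0,0,0,0,-1,0,0,0,0,0,0])

```text
t: 16.92
eef_pos: [0.4795, 0.1815, 0.0791]
tool_rot: [0.0, 0.743, 0.669, 0.002]
contact_force: [4.0, -0.5, 6.0]
gripper_width: 0.157
```

Run:
```python
from h import *
o=bot.get_obs(); print(o['eef_pos'],o['contact_force'],o['gripper_width'],o['t']); print(bot.hand_in())
```

```text
[0.47953237 0.18146595 0.07911219] [ 3.96218103 -0.52171364  6.03280655] 0.15663387082607433 16.925
the job is handed in; nothing more can be done
None
```

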